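# Start the induction cooker and slide its heat up to boost

## Robot

A 7-joint arm with a two-finger parallel gripper is mounted at the origin on the work surface. World frame = base frame: x ahead of the robot, y to its left, z up, the work surface at z = 0. Lengths are in m, angles in degrees, forces in N, time in s.
With the tool pointing down it reaches from about 0.425 to 0.825 m from the base axis. Payload 3.6 kg.
Tool frame: the origin (TCP) lies between the finger pads; the fingertips stand bot.nose_length ahead of it and the grasp point (between the pads) lies 8 mm behind it (bot.nose_length is the distance from the TCP to the fingertips, in m); z points along the fingers, y is the direction in which the jaws open and shut (so a half turn about z gives the same grasp; the last joint's range is limited). The gripper opens to 93 mm and grips with 3 to 60 N. Pads are 15 mm wide; open, the fingers measure 128 mm over their backs; the gripper's body (75 mm by 188 mm) begins 65 mm behind the grasp point.
Start: joints at [61.965, 35.231, -0.722, 81.555, 0.464, 63.22, -2.315], TCP at [0.29, -0.582, 0.23] pointing down, gripper open.
Joint ranges: [-178.69, 178.69], [-17.37, 117.87], [-77.05, 75.6], [15.02, 138.74], [-78.02, 258.01], [0.78, 113.62], [-162.83, 162.83]. Speed limits (degrees/s): [159.86, 159.86, 180, 180, 180, 180, 180].

## Interface

Orientations are given as [roll, pitch, yaw] about the fixed x, y, z axes, in that order (R = Rz(yaw) Ry(pitch) Rx(roll)).
In Python, from station import bot gives the robot as it stands. The module is installed in compiled form; this text tells all that it offers.
- The arm moves only by the tool arm_command, never from a script. Its argument "commands" is a list of rows, each an object with "slide": the shift along the world's x, y, z in units of 30 mm (1.0 is 30 mm), a list of three; "roll": the turn about the world's z in degrees; "grip": the opening, from 0 (shut) to 1 (fully open). In form: [{"slide": [x, y, z], "roll": roll, "grip": grip}, ...]. A call has 1 to 10 rows; each row shifts and turns the commanded pose from where the row before left it; what a row does not reach is not made up. A row lasts 1/8 s, in which the tool goes at most 62.5 mm and 10.7 degrees, less where a joint would pass 70% of its speed; a pose out of reach is approached as far as the arm can. A call is refused whole if a number of a shift passes 1 or a number of a turn 10.7, either way. A call with a gripper value outside its range is refused whole. The fingers move at their own pace and stop on an object; the grip force is fixed at half the most. Time passes only in rows, so rows that do not move let the fingers close. It gives the time, the measured TCP pose, the force and the opening at its end, in the units of the state.
- bot.state(): the state, without advancing time (a new reading comes with each control period).
- bot.read_camera(name): name is "scene" or "top"; returns a dict with "image" (384x512x3 uint8, red, green, blue), "depth" (384x512 float32, m along the optical axis (not along the pixel's ray), 0 where there is no reading), "intrinsics" (3x3 intrinsics, pixels), "rvec" (rotation vector, rad) and "tvec" (3), from world to camera coordinates, as OpenCV has them. Camera axes: x right, y down, z forward; pixel columns grow to the right and rows downward; lengths in m; the calibration is good to about 2 mm. A picture is of the moment at which its call begins.
- bot.hand_in(): hands the job in, once; it reports no verdict.
Trained networks look in the newest picture that a camera, given by its name, has taken for a name from the list of things; names that differ only in an ending like _2 or _b are one class to them, and where a whole thing is asked for, a point or a joint stands for the part that bears it (a point fixed in the world has none). Each returns a list of dicts, best first, with "score" (0 to 1); they miss things now and then, are a little off and sometimes report something else, mostly with a low value. They report only what shows in the picture. A call takes as long as a camera call.
- bot.search_frame(name, camera): "box" ([left, top, right, bottom] in pixels, round what is visible of it).
The state is a dict: "clock": time; "joints": joint angles; "qvel": joint speeds; "joint_torque": joint torques, N m; "tcp_pos": TCP position; "eef_rot": TCP orientation; "wrist_force": force on the tool from outside, world axes, zero at the start; "ft_torque": the same for the moment, N m; "width": opening from 0.0 (shut) to 1.0 (fully open).
Only numpy, scipy, OpenCV 4.12 (cv2) and the standard library are available. Lean on these libraries where they do the work, as an engineer would, in place of code of your own. Each camera call takes 0.05 s, during which the arm holds its last target. There are 200 camera calls.

## Task

The pot is ready on the portable induction cooker: with your fingers closed together as one fingertip, touch the power key at the left end of the row of touch controls, then draw the fingertip lightly along the heat slider from its shortest bar to its longest, touching every bar on the way. Finish with the fingertip still resting lightly on the longest bar, which keeps the cooker on boost. Do not touch the timer key at the other end, do not press hard on the glass, and leave the cooker, pot, cup, jar and ladle where they stand.

Things in the scene. Friction and masses are not known exactly. Their poses are not given: they have to be found in the camera images.
- cooker: portable induction cooker, 3 kg, loose on rubber feet: white case 360 mm deep (x) by 290 wide (y) under one flat level sheet of rigid black glass, 60 mm above the table. Origin: centre of its underside; x from its front edge (controls, towards the robot) to its rear, y left, z up; yaw up to 20 degrees. Row of flush touch controls at x = -145 mm: power key y = +118, slider centre +6, timer key -118
- power_key: power key: light-grey printed ring with a gap and a short stroke through it (17 mm across) at the left end of the control row; rigid touch area 32 mm (x) by 24 mm (y), flush with the glass, reacts to a touch over 0.2 N kept for 0.1 s. Origin: its centre, on the glass surface; axes as the cooker's
- slider: heat slider: rigid touch strip flush with the glass, 32 mm (x) by 152 (y), with seven light-grey printed bars, 6 to 27 mm long, shortest (low heat) at the left (+y), longest at the right. Origin: its centre, on the glass; axes as the cooker's; bars at y = +60, +40, +20, 0, -20, -40, -60 mm. It reads the middle of the closed fingertips, at any touch over 0.2 N
- slider_low (a point): the shortest bar's place, on the slider's centre line, on the glass (slider y = +60 mm)
- slider_high (a point): the longest bar's place, on the slider's centre line, on the glass (slider y = -60 mm)
- timer_key: timer key, not to be touched: printed clock face (full ring with two hands, 17 mm across) at the right end of the control row; touch area 32 mm (x) by 24 mm (y), 58 mm beyond the longest bar. Origin: its centre, on the glass; axes as the cooker's
- pot: bystander: steel cooking pot 170 mm across and 72 mm high with two small black side handles, standing loose on the cooking zone; its near wall is 100 to 120 mm behind the middle of the slider and its rim 72 mm above the glass. Origin: centre of its underside
- cup: bystander: white cup 76 mm across, 85 mm high, loose on the table beside the cooker's left side. Origin: centre of its underside
- jar: bystander: brown glass sauce jar 60 mm across, 95 mm high, loose on the table beside the cooker's left side. Origin: centre of its underside
- ladle: bystander: steel ladle with a wooden handle, 240 mm long, lying loose on the table beside the cooker's right side. Origin: its underside, x along the handle

How it is judged:
By the outcome, as a careful person would: the job done as asked, in the order asked, and still so for the second after the job is handed in, while the arm keeps its last pose, push and grip.
It also fails if it takes over 48 s, if anything falls off the work surface, if the arm or the gripper's body presses on something with over 40 N, if the wrist force passes 120 N, or if a joint passes its speed limit or range.

## Working session

There is one attempt and no reset: what is moved stays moved. The work goes in short steps, Python scripts to look and compute and a tool call to move; the robot and the scene stay as the last step left them, time stands still between calls to the robot, and variables do not carry over. Pictures are saved under pics/ and viewed, about 8 in all and at most 12, crops included, and the job is handed in when it is done.

Besides the shell and the picture viewer there is one more tool, called after "Emit:" as a command line: name --argument value ..., lists and objects as JSON in quotes. arm_command: Moves the arm, as the interface text tells. Its arguments: {"type":"object","properties":{"commands":{"type":"array"}},"required":["commands"]}

```bash
mkdir -p pics; cat > h.py <<'E'
import numpy as np, cv2
from station import bot
def cam(n):
    c=bot.read_camera(n); c['R']=cv2.Rodrigues(np.array(c['rvec'],float))[0]; c['t']=np.array(c['tvec'],float).ravel(); c['K']=np.array(c['intrinsics']); return c
def onplane(c,u,v,z):
    d=c['R'].T@np.linalg.inv(c['K'])@np.array([u,v,1.]); o=-c['R'].T@c['t']; return o+d*(z-o[2])/d[2]
def proj(c,p):
    q=c['K']@(c['R']@np.array(p)+c['t']); return q[:2]/q[2]
E
python3 - <<'E'
from h import *
print(bot.nose_length, bot.state())
for n in ('top','scene'):
    c=cam(n); cv2.imwrite(f'pics/{n}0.png',cv2.resize(c['image'][:,:,::-1],None,fx=1.5,fy=1.5,interpolation=cv2.INTER_CUBIC))
    print(n,-c['R'].T@c['t'])
    for k in ('cooker','power_key','slider','timer_key','pot','cup','jar','ladle'):
        for r in bot.search_frame(k,n)[:2]:
            b=r['box']; print(k,np.round(b,1),round(r['score'],2),onplane(c,(b[0]+b[2])/2,(b[1]+b[3])/2,.06).round(4))
E
```

```text
0.011 {'clock': 0.0, 'joints': array([61.96761264, 35.2882881 , -0.722783  , 81.63819595,  0.46631089,
       63.21864258, -2.31583814]), 'qvel': array([ 0.04813997,  0.03376364, -0.05912186,  0.03725794,  0.06495238,
       -0.03818579,  0.02292158]), 'joint_torque': array([-1.42923809e-04, -4.58933544e+01,  2.09284457e-01, -1.65743190e+01,
       -6.10729423e-02,  2.04249920e-02,  2.16930339e-04]), 'tcp_pos': array([ 0.28984033, -0.58097575,  0.22851012]), 'eef_rot': array([-1.79857840e+02,  3.97708512e-03,  2.65176925e+01]), 'wrist_force': array([-0.43439479,  0.38387552,  1.00731402]), 'ft_torque': array([-0.03478472,  0.05510383, -0.00340619]), 'width': 0.9965790957777064}
top [0.52087276 0.04828136 0.87515366]
cooker [233.1  55.1 364.8 261.7] 0.79 [ 0.7165 -0.046   0.06  ]
slider [259.  234.2 324.6 252.4] 0.87 [ 0.5164 -0.0269  0.06  ]
timer_key [339.8 239.  353.  255.6] 0.45 [ 0.5079 -0.1519  0.06  ]
pot [247.3 115.9 355.3 196.8] 0.91 [ 0.7215 -0.0516  0.06  ]
pot [366.6 172.8 393.4 272.6] 0.44 [ 0.5644 -0.2312  0.06  ]
cup [192.8 166.  222.9 199. ] 0.57 [0.6579 0.1699 0.06  ]
jar [183.4 223.1 212.4 248.9] 0.83 [0.5323 0.1902 0.06  ]
ladle [367.2 170.9 391.2 268.9] 0.64 [ 0.5709 -0.2296  0.06  ]
scene [ 1.57365759 -0.04871317  0.81933459]
cooker [144.4 168.7 278.8 339.9] 0.97 [ 0.8068 -0.0614  0.06  ]
cooker [289.4 157.2 311.9 191.2] 0.4 [0.5335 0.196  0.06  ]
power_key [258.6 173.7 264.1 180.4] 0.43 [0.5312 0.0881 0.06  ]
power_key [145.4 169.9 277.  340.1] 0.36 [ 0.8089 -0.0624  0.06  ]
slider [190.9 173.3 247.3 181. ] 0.76 [ 0.5151 -0.0255  0.06  ]
timer_key [169.2 172.7 176.5 182. ] 0.38 [ 0.4978 -0.1505  0.06  ]
pot [163.2 181.7 265.  249.1] 0.57 [ 0.6736 -0.0482  0.06  ]
cup [285.5 187.4 313.  230.2] 0.71 [0.6781 0.1632 0.06  ]
jar [291.5 158.3 312.8 191.4] 0.61 [0.537  0.1994 0.06  ]
ladle [123.1 185.6 148.3 241.5] 0.87 [ 0.6391 -0.2403  0.06  ]
```

View pics/top0.png

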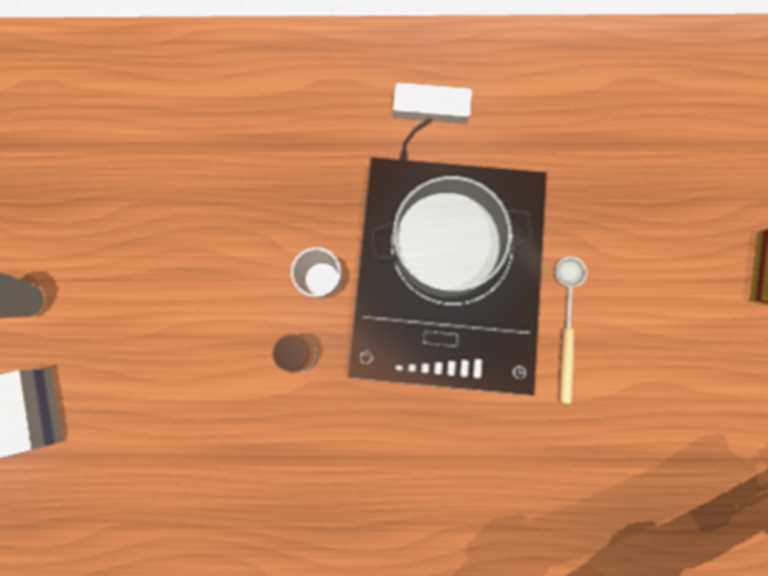

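View pics/scene0.png

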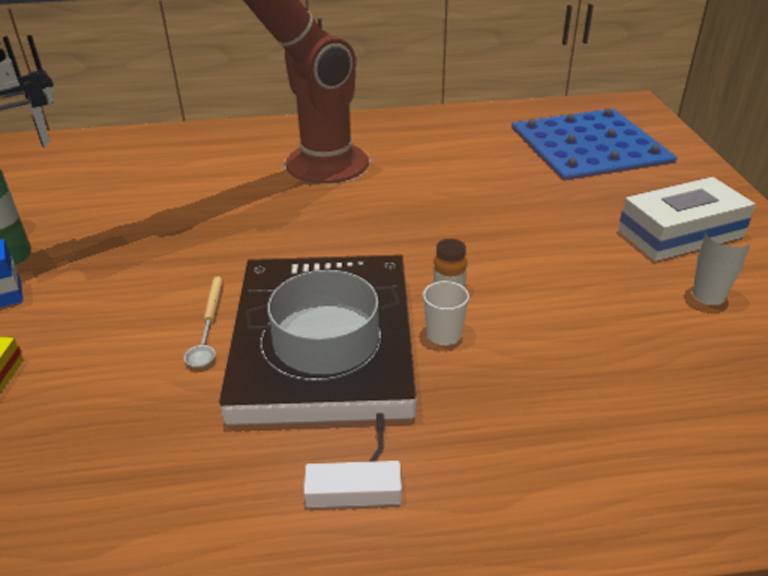

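The top view shows the cooker slightly yawed. The power key is at about (365,357), the bars run from (399,368) to (478,368), and the timer is at (519,372), all in 1.5x pixels. Next I fit the pose from the printed marks.

```bash
python3 - <<'E'
from h import *
c=cam('top'); g=cv2.cvtColor(c['image'],cv2.COLOR_RGB2GRAY).astype(float)
g=c['image'].min(axis=2).astype(float)
def cen(x0,y0,x1,y1,th):
    w=g[y0:y1,x0:x1]; w=np.clip(w-th,0,None); yy,xx=np.mgrid[y0:y1,x0:x1]; return (w*xx).sum()/w.sum(),(w*yy).sum()/w.sum()
m=(g[234:256,258:328]>110).astype(np.uint8)
n,l,s,ct=cv2.connectedComponentsWithStats(m)
pts=[];
for i in range(1,n): print(s[i],ct[i]+[258,234])
bars=[]
for x in np.linspace(266,318.5,7):
    x0=int(round(x-4)); bars.append(cen(x0,236,x0+9,254,70))
P=cen(236,230,252,246,60); T=cen(338,240,354,256,60)
print(P,T,bars)
src=np.array([[-145,118]]+[[-145,6+y] for y in (60,40,20,0,-20,-40,-60)]+[[-145,-118]])/1000
W=np.array([onplane(c,*p,.06)[:2] for p in [P]+bars+[T]])
print(W.round(4))
# bars may share a baseline, fit rigid on keys+bars
def fit(s,d):
    a=s-s.mean(0);b=d-d.mean(0); H=a.T@b; th=np.arctan2(H[0,1]-H[1,0],H[0,0]+H[1,1]); R=np.array([[np.cos(th),-np.sin(th)],[np.sin(th),np.cos(th)]]); return th,R,d.mean(0)-R@s.mean(0)
th,R,t=fit(src,W); print(np.degrees(th),t); print('resid mm',((src@R.T+t-W)*1000).round(1).tolist())
d=c['depth']
for s in ([-.145,.09],[-.145,-.085],[-.1,0.1],[-.165,0]):
    p=R@s+t; u,v=proj(c,[*p,.06]).round().astype(int); z=d[v,u]; q=c['R'].T@(np.linalg.inv(c['K'])@np.array([u,v,1])*z-c['t']); print(q.round(4))
for n,s in dict(power=[-.145,.118],low=[-.145,.066],high=[-.145,-.054],timer=[-.145,-.118]).items(): print(n,(R@s+t).round(4))
E
```

```text
[49  5  6 13 66] [309.31818182 245.07575758]
[57  5  7 14 75] [318.02666667 245.17333333]
[31  7  6  9 48] [291.60416667 245.10416667]
[40  6  6 11 61] [300.45901639 244.93442623]
[ 5  9  6  4 21] [265.61904762 244.57142857]
[14  8  6  6 30] [274.2        244.66666667]
[23  8  5  7 35] [283. 245.]
(np.float64(243.4546161825726), np.float64(237.47276970954357)) (np.float64(345.7255062944718), np.float64(247.32074438970992)) [(np.float64(265.6317049808429), np.float64(244.75335249042146)), (np.float64(274.2527607361963), np.float64(244.79171779141103)), (np.float64(282.99537750385207), np.float64(245.0048426150121)), (np.float64(291.790919559138), np.float64(245.00871853923343)), (np.float64(300.5093643198906), np.float64(244.95133287764867)), (np.float64(309.2433199337905), np.float64(245.135611255616)), (np.float64(317.995746835443), np.float64(245.3087594936709))]
[[ 0.5293  0.0846]
 [ 0.5129  0.0334]
 [ 0.5129  0.0135]
 [ 0.5125 -0.0066]
 [ 0.5125 -0.0268]
 [ 0.5128 -0.0468]
 [ 0.5124 -0.0669]
 [ 0.5121 -0.0869]
 [ 0.5078 -0.1503]]
-3.7254401634762875 [ 0.65829688 -0.04216473]
resid mm [[-8.0, 0.4], [5.0, -0.3], [3.7, -0.4], [2.8, -0.2], [1.5, 0.0], [-0.1, 0.1], [-1.0, 0.2], [-2.0, 0.3], [-1.9, -0.2]]
[0.5191 0.0579 0.0597]
[ 0.5084 -0.1168  0.0593]
[0.5209 0.0483 0.8752]
[ 0.4945 -0.0314  0.0622]
power [0.5213 0.085 ]
low [0.5179 0.0331]
high [ 0.5101 -0.0866]
timer [ 0.5059 -0.1505]
```

Bars are bottom-aligned, so I take yaw from the two keys: about -5.2°. That puts power at (0.529, 0.085), low at (0.524, 0.033) and high at (0.513, -0.087). Target tool yaw is -5°, so the gripper body is narrow towards the pot.

Emit:
arm_command --commands '[{"slide": [0.35,0.96,0],"roll": -1.4,"grip": 0},{"slide": [0.35,0.96,0],"roll": -1.4,"grip": 0},{"slide": [0.35,0.96,0],"roll": -1.4,"grip": 0},{"slide": [0.35,0.96,0],"roll": -1.4,"grip": 0},{"slide": [0.35,0.96,0],"roll": -1.4,"grip": 0},{"slide": [0.35,0.96,0],"roll": -1.4,"grip": 0},{"slide": [0.35,0.96,0],"roll": -1.4,"grip": 0},{"slide": [0.35,0.96,0],"roll": -1.4,"grip": 0},{"slide": [0.35,0.96,0],"roll": -1.4,"grip": 0},{"slide": [0.35,0.96,0],"roll": -1.4,"grip": 0}]'

```text
clock: 2.2
tcp_pos: [0.3956, -0.2927, 0.2299]
eef_rot: [180.0, -0.0, 12.5]
wrist_force: [0.3, 1.0, 0.4]
width: 0.011
```

Emit:
arm_command --commands '[{"slide": [0.35,0.96,0],"roll": -1.4,"grip": 0},{"slide": [0.35,0.96,0],"roll": -1.4,"grip": 0},{"slide": [0.35,0.96,0],"roll": -1.4,"grip": 0},{"slide": [0.35,0.96,0],"roll": -1.4,"grip": 0},{"slide": [0.35,0.96,0],"roll": -1.4,"grip": 0},{"slide": [0.35,0.96,0],"roll": -1.4,"grip": 0},{"slide": [0.35,0.96,0],"roll": -1.4,"grip": 0},{"slide": [0.35,0.96,0],"roll": -1.4,"grip": 0},{"slide": [0.35,0.96,0],"roll": -1.4,"grip": 0},{"slide": [0.35,0.96,0],"roll": -1.4,"grip": 0}]'

```text
clock: 3.45
tcp_pos: [0.5006, -0.0046, 0.2299]
eef_rot: [-180.0, -0.0, -1.5]
wrist_force: [0.3, 0.2, 0.6]
width: 0.006
```

Emit:
arm_command --commands '[{"slide": [0.32,1.0,0],"roll": -1.2,"grip": 0},{"slide": [0.32,1.0,0],"roll": -1.2,"grip": 0},{"slide": [0.3,0.98,0],"roll": -1.3,"grip": 0},{"slide": [0,0,-0.9],"roll": 0,"grip": 0},{"slide": [0,0,-0.9],"roll": 0,"grip": 0},{"slide": [0,0,-0.9],"roll": 0,"grip": 0},{"slide": [0,0,-0.9],"roll": 0,"grip": 0},{"slide": [0,0,-0.7],"roll": 0,"grip": 0},{"slide": [0,0,0],"roll": 0,"grip": 0}]'

```text
clock: 4.58
tcp_pos: [0.5274, 0.0837, 0.0994]
eef_rot: [180.0, 0.2, -5.2]
wrist_force: [0.1, -0.5, -0.1]
width: 0.007
```

```bash
python3 - <<'E'
from h import *
a=cam('top');b=cam('scene'); s=bot.state(); print(s['tcp_pos'],s['wrist_force'],s['eef_rot'])
tip=s['tcp_pos']-[0,0,.011]
A=a['image'][160:300,200:390,::-1].copy(); B=b['image'][110:260,110:320,::-1].copy()
for c,n,o in ((a,'top',(200,160)),(b,'scene',(110,110))): print(n,proj(c,tip)-o)
A=cv2.resize(A,(760,560),interpolation=cv2.INTER_CUBIC); B=cv2.resize(B,(784,560),interpolation=cv2.INTER_CUBIC)
cv2.imwrite('pics/a1.png',A);cv2.imwrite('pics/b1.png',B)
E
```

```text
[0.52897191 0.08391259 0.10122803] [0.77285052 0.55045225 1.02914551] [-1.79979651e+02 -6.14777305e-02 -5.18412739e+00]
top [43.16432585 77.48396794]
scene [149.61623359  57.54190919]
```

View pics/b1.png

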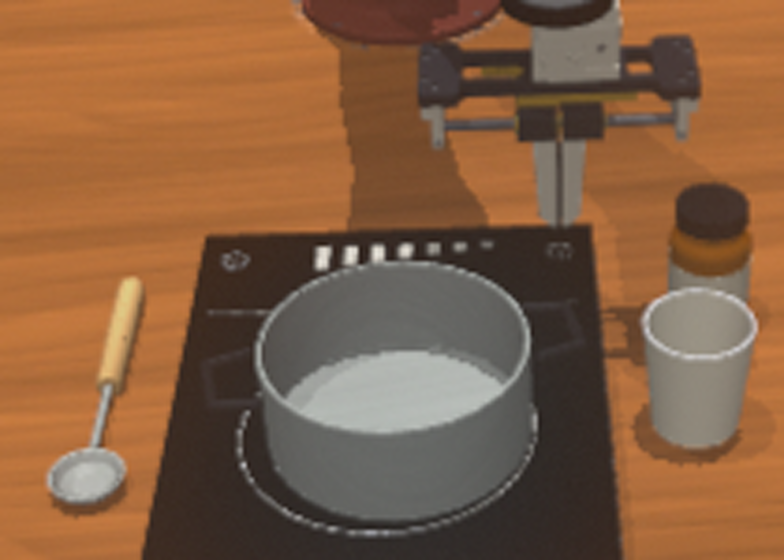

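View pics/a1.png

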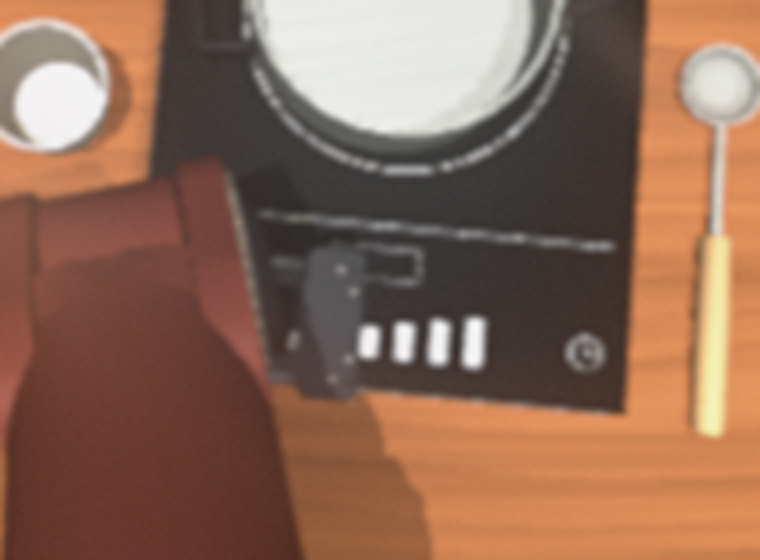

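The tip hangs about 30 mm above the power key in both views (scene crop: tip (560,222), key (560,250)). I'll descend gently.

Emit:
arm_command --commands '[{"slide": [0,0.02,-0.4],"roll": 0,"grip": 0},{"slide": [0,0,-0.4],"roll": 0,"grip": 0},{"slide": [0,0,-0.05],"roll": 0,"grip": 0},{"slide": [0,0,0],"roll": 0,"grip": 0}]'

```text
clock: 5.18
tcp_pos: [0.5283, 0.0844, 0.0749]
eef_rot: [180.0, 0.0, -5.2]
wrist_force: [-0.9, 0.5, -0.2]
width: 0.005
```

Emit:
arm_command --commands '[{"slide": [0,0,-0.04],"roll": 0,"grip": 0}]'

```text
clock: 5.3
tcp_pos: [0.5287, 0.0845, 0.0742]
eef_rot: [-180.0, -0.1, -5.2]
wrist_force: [-0.2, -1.1, 0.7]
width: 0.008
```

Emit:
arm_command --commands '[{"slide": [0,0,-0.03],"roll": 0,"grip": 0}]'

```text
clock: 5.42
tcp_pos: [0.5286, 0.0844, 0.0732]
eef_rot: [-180.0, -0.0, -5.2]
wrist_force: [-0.2, -0.0, 0.6]
width: 0.007
```

Emit:
arm_command --commands '[{"slide": [0,0,-0.03],"roll": 0,"grip": 0}]'

```text
clock: 5.55
tcp_pos: [0.5285, 0.0844, 0.0722]
eef_rot: [-180.0, -0.0, -5.2]
wrist_force: [0.9, -0.4, 1.0]
width: 0.009
```

Emit:
arm_command --commands '[{"slide": [0,0,-0.02],"roll": 0,"grip": 0}]'

```text
clock: 5.68
tcp_pos: [0.5284, 0.0844, 0.0715]
eef_rot: [-180.0, -0.0, -5.2]
wrist_force: [-0.4, -0.8, -0.5]
width: 0.002
```

Emit:
arm_command --commands '[{"slide": [0,0,-0.02],"roll": 0,"grip": 0}]'

```text
clock: 5.8
tcp_pos: [0.5285, 0.0844, 0.0714]
eef_rot: [-180.0, -0.0, -5.2]
wrist_force: [-1.5, -0.1, 6.3]
width: 0.006
```

Emit:
arm_command --commands '[{"slide": [0,0,0.01],"roll": 0,"grip": 0}]'

```text
clock: 5.92
tcp_pos: [0.5284, 0.0844, 0.0714]
eef_rot: [-180.0, -0.0, -5.2]
wrist_force: [0.5, -0.2, 0.6]
width: 0.009
```

Emit:
arm_command --commands '[{"slide": [0,0,0],"roll": 0,"grip": 0}]'

```text
clock: 6.05
tcp_pos: [0.5284, 0.0844, 0.0714]
eef_rot: [-180.0, -0.0, -5.2]
wrist_force: [-0.6, 1.4, 1.9]
width: 0.005
```

```bash
cat > f.py <<'E'
from h import *
F=[];Z=[]
for i in range(8):
    bot.read_camera('scene'); s=bot.state(); F.append(s['wrist_force']); Z.append(s['tcp_pos'])
print(np.mean(F,0).round(2),np.round(np.array(F)[:,2],1),np.mean(Z,0).round(5),s['clock'])
E
python3 f.py
```

```text
[-0.59 -0.03  3.22] [3.  2.8 3.3 3.5 2.7 3.5 3.1 3.8] [0.52842 0.08441 0.07136] 6.45
```

Steady 3 N on the power key for over 0.4 s. Now I lift clear, move over the shortest bar and lower again.

Emit:
arm_command --commands '[{"slide": [0,0,0.4],"roll": 0,"grip": 0},{"slide": [-0.05,-0.56,0],"roll": 0,"grip": 0},{"slide": [-0.05,-0.55,0],"roll": 0,"grip": 0},{"slide": [-0.05,-0.55,0],"roll": 0,"grip": 0},{"slide": [0,0,-0.2],"roll": 0,"grip": 0},{"slide": [0,0,-0.13],"roll": 0,"grip": 0},{"slide": [0,0,0],"roll": 0,"grip": 0},{"slide": [0,0,-0.05],"roll": 0,"grip": 0},{"slide": [0,0,-0.01],"roll": 0,"grip": 0},{"slide": [0,0,0],"roll": 0,"grip": 0}]'

```text
clock: 7.7
tcp_pos: [0.524, 0.0348, 0.0716]
eef_rot: [-180.0, -0.0, -5.2]
wrist_force: [-0.3, -0.7, -0.8]
width: 0.001
```

```bash
python3 f.py
```

```text
[-0.01  0.22  0.35] [ 0.   0.3 -0.5  0.7  0.4  0.7  0.9  0.2] [0.52394 0.03464 0.0716 ] 8.1
```

Emit:
arm_command --commands '[{"slide": [0,0,-0.01],"roll": 0,"grip": 0},{"slide": [0,0,0],"roll": 0,"grip": 0}]'

```text
clock: 8.35
tcp_pos: [0.5239, 0.0346, 0.0714]
eef_rot: [-180.0, -0.0, -5.2]
wrist_force: [-0.4, -0.3, 0.5]
width: 0.005
```

```bash
python3 f.py
```

```text
[-0.32  0.23  1.9 ] [1.5 1.3 2.6 0.5 2.3 1.9 1.8 3.2] [0.52395 0.03458 0.07137] 8.75
```

Emit:
arm_command --commands '[{"slide": [0,0,-0.005],"roll": 0,"grip": 0},{"slide": [-0.01,-0.1,0],"roll": 0,"grip": 0},{"slide": [-0.01,-0.1,0],"roll": 0,"grip": 0},{"slide": [-0.01,-0.1,0],"roll": 0,"grip": 0},{"slide": [-0.01,-0.1,0],"roll": 0,"grip": 0}]'

```text
clock: 9.38
tcp_pos: [0.5234, 0.0229, 0.0714]
eef_rot: [-179.9, -0.1, -5.2]
wrist_force: [-0.2, 4.0, 4.6]
width: 0.005
```

```bash
python3 f.py
```

```text
[0.98 2.81 4.9 ] [4.6 4.4 5.6 5.7 4.2 4.7 4.8 5.1] [0.52325 0.02237 0.07135] 9.775
```

Emit:
arm_command --commands '[{"slide": [-0.015,-0.12,0.004],"roll": 0,"grip": 0},{"slide": [-0.01,-0.12,0],"roll": 0,"grip": 0},{"slide": [-0.01,-0.12,0],"roll": 0,"grip": 0},{"slide": [-0.01,-0.12,0],"roll": 0,"grip": 0},{"slide": [-0.01,-0.12,0],"roll": 0,"grip": 0},{"slide": [-0.01,-0.12,0],"roll": 0,"grip": 0}]'

```text
clock: 10.52
tcp_pos: [0.5208, 0.0015, 0.0714]
eef_rot: [-179.9, -0.0, -5.2]
wrist_force: [1.2, 3.5, 5.4]
width: 0.006
```

```bash
python3 f.py
```

```text
[0.74 3.44 5.75] [5.  5.9 5.9 6.1 6.5 5.3 5.6 5.5] [0.52074 0.00078 0.07135] 10.925
```

Emit:
arm_command --commands '[{"slide": [-0.01,-0.12,0.005],"roll": 0,"grip": 0},{"slide": [-0.01,-0.12,0.002],"roll": 0,"grip": 0},{"slide": [-0.01,-0.12,0.001],"roll": 0,"grip": 0},{"slide": [-0.01,-0.12,0.001],"roll": 0,"grip": 0},{"slide": [-0.01,-0.12,0.001],"roll": 0,"grip": 0},{"slide": [-0.01,-0.12,0.001],"roll": 0,"grip": 0}]'

```text
clock: 11.68
tcp_pos: [0.5186, -0.0213, 0.0714]
eef_rot: [180.0, 0.0, -5.2]
wrist_force: [1.2, 1.5, 3.6]
width: 0.008
```

```bash
python3 f.py
```

```text
[ 0.01 -0.35  2.32] [2.3 3.3 1.6 1.8 2.1 2.4 2.4 2.7] [ 0.51855 -0.02195  0.07137] 12.075
```

Emit:
arm_command --commands '[{"slide": [-0.01,-0.12,-0.003],"roll": 0,"grip": 0},{"slide": [-0.01,-0.12,0],"roll": 0,"grip": 0},{"slide": [-0.01,-0.12,0],"roll": 0,"grip": 0},{"slide": [-0.01,-0.12,0],"roll": 0,"grip": 0},{"slide": [-0.01,-0.12,0],"roll": 0,"grip": 0},{"slide": [-0.01,-0.12,0],"roll": 0,"grip": 0}]'

```text
clock: 12.82
tcp_pos: [0.517, -0.0426, 0.0714]
eef_rot: [180.0, 0.0, -5.2]
wrist_force: [0.9, 0.1, 1.7]
width: 0.004
```

```bash
python3 f.py
```

```text
[-0.01 -0.55  0.86] [1.1 0.6 1.2 1.3 0.2 0.8 1.1 0.7] [ 0.51695 -0.04297  0.07137] 13.225
```

Emit:
arm_command --commands '[{"slide": [0,0,-0.009],"roll": 0,"grip": 0},{"slide": [0,0,0],"roll": 0,"grip": 0}]'

```text
clock: 13.48
tcp_pos: [0.517, -0.0423, 0.0714]
eef_rot: [180.0, 0.0, -5.2]
wrist_force: [-0.7, -0.9, 4.2]
width: 0.003
```

```bash
python3 f.py
```

```text
[-1.49 -1.48  4.65] [4.3 4.3 4.4 5.2 4.7 4.8 5.1 4.4] [ 0.51703 -0.04234  0.07135] 13.875
```

Emit:
arm_command --commands '[{"slide": [-0.01,-0.12,0],"roll": 0,"grip": 0},{"slide": [-0.01,-0.12,0],"roll": 0,"grip": 0},{"slide": [-0.01,-0.12,0],"roll": 0,"grip": 0},{"slide": [-0.01,-0.12,0],"roll": 0,"grip": 0},{"slide": [-0.01,-0.12,0],"roll": 0,"grip": 0}]'

```text
clock: 14.5
tcp_pos: [0.5161, -0.06, 0.0714]
eef_rot: [-180.0, -0.1, -5.2]
wrist_force: [1.0, 3.5, 5.3]
width: 0.003
```

```bash
python3 f.py
```

```text
[0.91 2.39 4.93] [4.3 5.1 4.3 4.9 5.6 5.1 4.8 5.4] [ 0.51602 -0.06076  0.07134] 14.9
```

Remaining to the longest bar: -26 mm in y, -3 mm in x.

Emit:
arm_command --commands '[{"slide": [-0.015,-0.12,0.003],"roll": 0,"grip": 0},{"slide": [-0.015,-0.12,0],"roll": 0,"grip": 0},{"slide": [-0.015,-0.12,0],"roll": 0,"grip": 0},{"slide": [-0.01,-0.12,0],"roll": 0,"grip": 0},{"slide": [-0.01,-0.12,0],"roll": 0,"grip": 0}]'

```text
clock: 15.52
tcp_pos: [0.5136, -0.0776, 0.0713]
eef_rot: [-179.9, 0.0, -5.1]
wrist_force: [0.5, 4.3, 6.1]
width: 0.009
```

```bash
python3 f.py
```

```text
[0.68 3.39 5.37] [5.2 5.  5.7 5.3 4.5 5.4 5.7 6.2] [ 0.51356 -0.07831  0.07134] 15.925
```

Emit:
arm_command --commands '[{"slide": [-0.005,-0.1,0.003],"roll": 0,"grip": 0},{"slide": [-0.005,-0.1,0.002],"roll": 0,"grip": 0},{"slide": [-0.005,-0.09,0.001],"roll": 0,"grip": 0},{"slide": [0,0,0],"roll": 0,"grip": 0}]'

```text
clock: 16.42
tcp_pos: [0.5129, -0.0876, 0.0714]
eef_rot: [180.0, 0.0, -5.2]
wrist_force: [0.7, 2.9, 4.7]
width: 0.005
```

```bash
python3 f.py; python3 - <<'E'
from h import *
a=cam('top');b=cam('scene')
tip=bot.state()['tcp_pos']-[0,0,.011]
print(proj(b,tip)-[110,110],proj(a,tip)-[200,160],proj(a,[.529,.0846,.06])-[200,160])
A=a['image'][160:300,200:390,::-1];B=b['image'][140:215,160:265,::-1]
cv2.imwrite('pics/a2.png',cv2.resize(A,(760,560),interpolation=cv2.INTER_CUBIC));cv2.imwrite('pics/b2.png',cv2.resize(B,(784,560),interpolation=cv2.INTER_CUBIC))
E
```

```text
[-0.13  1.26  4.2 ] [4.2 4.1 4.1 3.9 5.  4.4 3.8 4.1] [ 0.51288 -0.0876   0.07135] 16.825
[86.15468578 68.50295101] [118.30769702  84.98580193] [43.45941102 77.60891581]
```

View pics/b2.png

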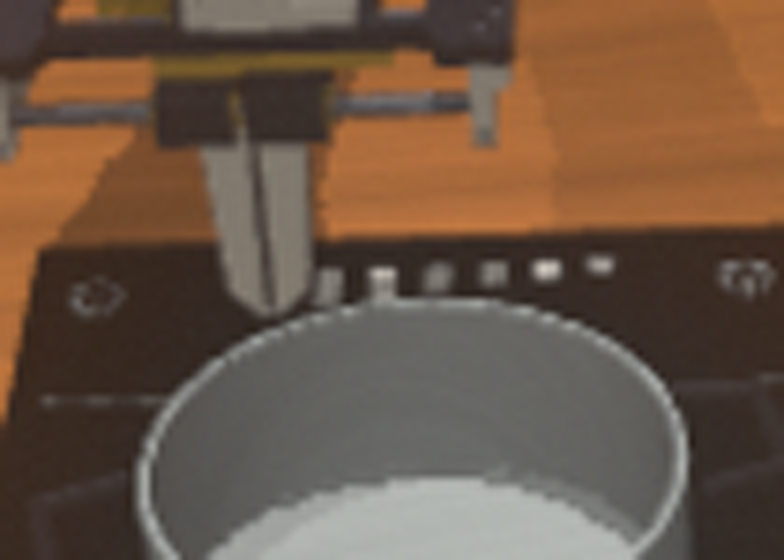

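View pics/a2.png

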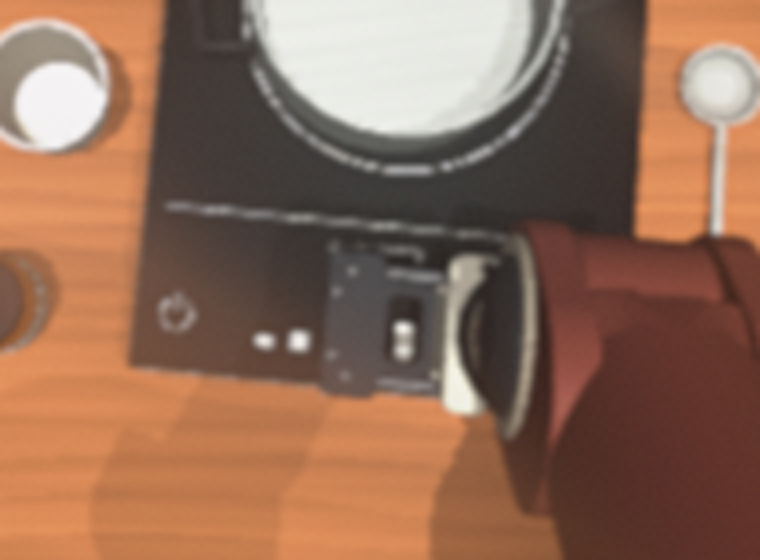

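The fingertip rests on the longest bar: the other six bars show to its right in the scene view. Nothing has moved, and the contact force is steady at about 4 N.

```bash
python3 -c "
from station import bot
s=bot.state();print(s['tcp_pos'],s['wrist_force'],s['clock']);print(bot.hand_in())"
```

```text
[ 0.51284829 -0.08760922  0.07133972] [-0.60990038  0.51754298  4.10427361] 16.925
the job is handed in; nothing more can be done
None
```

I handed the job in at 16.9 s, with the closed fingertip resting on the longest bar at about 4 N. I can't confirm that the cooker itself registered the touches, and the hand-in reports no verdict.

- **Power key:** I held it at about 3 N for over 0.4 s, then lifted clear. The first contact read 6.3 N for a moment.
- **Slider:** I landed at the shortest bar and drew along all seven to the longest without lifting. Readings were mostly 2 to 6 N.
- **Weak stretch:** between the middle bar and the next one, the reading fell to 0.9 N. With no contact it reads about 0.4 N, so the real touch there may have been only about 0.5 N, still above the 0.2 N threshold. I pressed slightly harder and carried on before reaching the next bar.
- **Final check:** the scene picture shows the tip over the longest bar with the other six bars to its right, and the timer key well clear of it. The cooker, pot and cup look unmoved. The arm hid part of the ladle and the picture cut off part of the jar, but the gripper never went near either.
- **Position accuracy:** the final position is within about 1 mm of my estimate for the longest bar. The camera calibration itself is good to about 2 mm.

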